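# Clamp the tube rack in the bench holder

## Robot

A 7-joint arm with a two-finger parallel gripper is mounted at the origin on the work surface. World frame = base frame: x ahead of the robot, y to its left, z up, the work surface at z = 0. Lengths are in m, angles in rad, forces in N, time in s.
With the tool pointing down it reaches from about 0.425 to 0.925 m from the base axis. Payload 6.8 kg.
Tool frame: the origin (TCP) lies between the finger pads; the fingertips stand 17 mm ahead of it and the grasp point (between the pads) lies 2 mm behind it; x points along the fingers, y is the direction in which the jaws open and shut, and the axes are right-handed (so a half turn about x gives the same grasp; the last joint's range is limited). The gripper opens to 85 mm and grips with 20 to 120 N. Pads are 22 mm wide; open, the fingers measure 114 mm over their backs; the gripper's body (76 mm by 85 mm) begins 54 mm behind the grasp point. The pads swing forward as they close: fully open they stand 13 mm farther back than shut.
Start: joints at [-1.405, 0.477, 0.022, 1.555, -0.011, 1.109, -0.083], TCP at [0.183, 0.65, 0.248] pointing down, gripper open.
Joint ranges: [-2.96, 2.96], [-0.34, 2.1], [-1.41, 1.46], [0.24, 2.44], [-1.37, 4.51], [0.17, 1.92], [-2.96, 2.96]. Speed limits (rad/s): [2.39, 2.39, 3.14, 3.14, 3.14, 3.14, 3.14].

## Interface

Orientations are given as a rotation vector (axis times angle).
In Python, from bench import r gives the robot as it stands. The module is installed in compiled form; this text tells all that it offers.
- The arm moves only by the tool apply_moves, never from a script. Its argument "increments" is text: rows parted by semicolons, each of 7 numbers parted by spaces: the finger opening in mm, from 0 to 85.4, then the shift along the tool's x, y, z normalised to -1 to 1, where 1 is 100 cm, then the turn, a rotation vector about the tool's x, y, z normalised to -1 to 1, where 1 is 0.12 rad. In form: gripper x y z wx wy wz; .... A call has exactly 8 rows; each row shifts and turns the commanded pose from where the row before left it, along the tool's axes as they then stand; what a row does not reach is not made up. A row lasts 1/10 s, in which the tool goes at most 50 mm and 8.59 degrees, less where a joint would pass 70% of its speed; a pose out of reach is approached as far as the arm can. A call with a number of a shift or a turn outside -1 to 1 is refused whole. A call with a gripper value outside its range is refused whole. The fingers move at their own pace and stop on an object; "squeeze" is the grip in N (left out, the last holds). Time passes only in rows, so rows that do not move let the fingers close, or fill a call up. It gives the time, the measured TCP pose, the force and the opening at its end, in the units of the state.
- r.get_obs(): the state, without advancing time (a new reading comes with each control period).
- r.grab_frame(name): name is "scene" or "top" or "wrist"; returns a dict with "color" (384x512x3 uint8, blue, green, red), "fx", "fy", "cx", "cy" (pixels), "origin" and "orientation" of the camera in the world. Camera axes: x right, y up, looking along -z (the intrinsics and any distortion apply to the point x, -y, -z); pixel columns grow to the right and rows downward; lengths in m; the calibration is good to about 2 mm. A picture is of the moment at which its call begins. There is no depth.
- r.hand_in(): hands the job in, once; it reports no verdict.
The state is a dict: "clock": time; "joints": joint angles; "qvel": joint speeds; "tau": joint torques, N m; "tcp_pos": TCP position; "orientation": TCP orientation; "contact_force": force on the tool from outside, world axes, zero at the start; "moment": the same for the moment, N m; "grip_width": finger opening in m.
Only numpy, scipy, OpenCV 4.12 (cv2) and the standard library are available. Lean on these libraries where they do the work, as an engineer would, in place of code of your own. Each camera call takes 0.05 s, during which the arm holds its last target. There are 200 camera calls.

## Task

The tube rack stands loose in the bench holder under the lamp, and the holder's sliding stop is clamped too far away from it. Swing the stop's cam lever fully up to free it, slide the stop along its rail until it has pushed the rack snugly home against the fixed end fence, then swing the lever fully down again to clamp the stop there and let go. Do not tip the rack, and leave the other things on the bench where they are.

Things in the scene. Friction and masses are not known exactly. Their poses are not given: they have to be found in the camera images.
- holder: Fixed aluminium rack holder, 412 mm along y, 160 mm along x, base plate 12 mm thick. Origin on the bench; +x away from the robot, +y along the rail towards the end fence, z up; offsets in these texts (mm) are in this frame. Steel rail along y at x = -30, 20 mm wide, top z 36. Tray behind it, z 12, between a low lip (x 7) and a back guide (x 83, top z 42).
- fence (a point): Middle of the inner face of the fixed end fence (faces -y) at holder x 46, y +170, z 47: an upright plate, x 4 to 88, 12 mm thick, top z 82.
- lamp (a point): Middle of the underside of the lamp bar, at holder x 10, y -10, z 215. Bar 36 mm deep (x -8 to 28), 426 mm along y, top z 239, on posts at the rear corners (x 86, y -216 and +196). It leaves no room over the stop or the raised lever for an upright gripper: tilt the tool 20 degrees or more, leaning back towards the robot.
- stop (a joint): Position of the sliding stop on its rail in m: 0 at the end far from the fence, growing towards the fence (+y of the holder); 0.160 when the rack is home between fence and jaw. It runs freely (about 2 N, damping 3 N s/m) when the lever is up by more than about 0.8 rad and is held fast by the cam when the lever is down.
- jaw_face (a point): Centre of the stop's flat jaw face that pushes the rack, facing +y of the holder, at x 45, z 47, y = -130 + stop travel. Jaw 46 mm high (z 24 to 70), x -20 to 78, 10 mm thick. The stop's carriage block, 56 mm long and 48 mm wide, lies behind the jaw face (towards -y) over the rail, top z 74.
- lever (a joint): Angle of the cam lever in rad about an axis along the holder's y: 0 = fully down, clamped (the lever points to -x, towards the robot, rising 0.2 rad above level); 1.5 = fully up, free (slightly past upright). It stays where it is left. Moving it takes about 1.5 N at the grip when free and 6 to 15 N over the last 0.6 rad before fully down.
- lever_pivot (a point): Pivot of the cam lever on the stop, at holder x -30, z 52, 28 mm behind the jaw face; moves with the stop.
- lever_grip (a point): Point on the middle line of the lever's light grey grip, 84 mm from the pivot and 16 mm from the lever's end. Grip 52 mm long (48 to 100 mm from the pivot), 18 mm wide along the rail, 14 mm thick; it can be pinched across its 18 mm width. It moves with the lever: fully down it lies 69 mm above the bench in free air.
- rack_center (a point): Centre (half-way up) of the loose yellow tube rack with eight red-capped tubes that stands on the holder's tray, 70 mm (x) by 140 mm (y) by 105 mm high, about 0.5 kg, its long side along the rail. It starts 15 to 50 mm short of the fence; home its centre is at holder y +100.
- jar: Bystander: low capped jar, 52 mm across, 58 mm high, in front of the holder near its fence end. Origin at centre of its underside.
- reagent: Bystander: bottle, 64 mm across, 150 mm high, beyond the fence end. Origin at centre of its underside.
- rack_b: Bystander: spare tube rack, 70 x 175 x 105 mm, on the bench to the left of the holder. Origin at centre of its underside.
- cryobox: Bystander: white freezer box, 135 mm square, 52 mm high, to the right. Origin at centre of its underside.
- tube: Bystander: capped tube 113 mm long, 32 mm thick, lying near left. Origin under its middle.
- beaker: Bystander: glass beaker, 72 mm across, 90 mm high, near right. Origin at centre of its underside.
- tipbox: Bystander: black and clear box, 85 x 122 x 75 mm, far left. Origin at centre of its underside.

How it is judged:
By the outcome, as a careful person would: the job done as asked, in the order asked, and still so for the second after the job is handed in, with the robot touching nothing.
It also fails if it takes over 50 s, if anything falls off the work surface, if the arm or the gripper's body presses on something with over 40 N, if the wrist force passes 120 N, or if a joint passes its speed limit or range.

## Working session

There is one attempt and no reset: what is moved stays moved. The work goes in short steps, Python scripts to look and compute and a tool call to move; the robot and the scene stay as the last step left them, time stands still between calls to the robot, and variables do not carry over. Pictures are saved under pics/ and viewed, about 8 in all and at most 12, crops included, and the job is handed in when it is done.

Besides the shell and the picture viewer there is one more tool, called after ">>>" in YAML: its name, and indented under it one key for each argument. apply_moves: Moves the arm, as the interface text tells. Scaled input: -1 to 1 covers 100 cm each way for a shift and 0.12 rad each way for a turn. Its arguments: {"type":"object","properties":{"increments":{"type":"string"},"squeeze":{"type":"number"}},"required":["increments"]}

```bash
mkdir -p pics; cat > h.py <<'E'
import numpy as np, cv2
from scipy.spatial.transform import Rotation as R
from bench import r
def rot(o):
    o=np.array(o,float)
    return o if o.shape==(3,3) else (R.from_rotvec(o).as_matrix() if o.size==3 else R.from_quat(o).as_matrix())
def proj(f,P):
    P=np.atleast_2d(P); c=(P-np.array(f["origin"]))@rot(f["orientation"])
    return np.c_[f["cx"]+f["fx"]*c[:,0]/-c[:,2], f["cy"]+f["fy"]*c[:,1]/c[:,2]]
def ray(f,u,v):
    d=rot(f["orientation"])@np.array([(u-f["cx"])/f["fx"],-(v-f["cy"])/f["fy"],-1]); return np.array(f["origin"]),d
def onz(f,u,v,z):
    o,d=ray(f,u,v); return o+d*(z-o[2])/d[2]
E
python3 - <<'E'
from h import *
for n in("scene","top"):
    f=r.grab_frame(n); cv2.imwrite(f"pics/{n}0.png",cv2.resize(f["color"],(800,600),interpolation=cv2.INTER_CUBIC))
    print(n,{k:v for k,v in f.items() if k!="color"})
print(r.get_obs())
E
```

```text
scene {'fx': 412.9564661296666, 'fy': 412.9564661296666, 'cx': 246.00957028405742, 'cy': 185.9390583164689, 'origin': array([0.76480036, 0.9290269 , 1.04306979]), 'orientation': array([0.13183722, 1.18101194, 2.68491213])}
top {'fx': 422.7177911595886, 'fy': 422.7177911595886, 'cx': 254.62558207445568, 'cy': 195.37918572190796, 'origin': array([0.34166844, 0.0155765 , 1.60073055]), 'orientation': array([ 0.11321943, -0.11396082, -1.56300595])}
{'clock': 0.1, 'joints': array([-1.4051306 ,  0.47772833,  0.02234202,  1.55633447, -0.01154475,
        1.10930036, -0.08311266]), 'qvel': array([ 0.00123586, -0.00130524,  0.00114116, -0.00307991, -0.00018994,
       -0.00070937, -0.00192136]), 'tau': array([ 4.30620887e-03, -5.97766578e+01,  1.61335699e+00, -2.81955224e+01,
        1.27759666e-02,  5.07071265e-03, -4.37924641e-06]), 'tcp_pos': array([0.18235289, 0.64938308, 0.24742323]), 'orientation': array([ 0.21361844,  1.56023705, -0.21619619]), 'contact_force': array([0.33395466, 0.66637686, 0.7622926 ]), 'moment': array([-0.0071496 , -0.02196926, -0.02586705]), 'grip_width': 0.08533378476062004}
```

View pics/scene0.png

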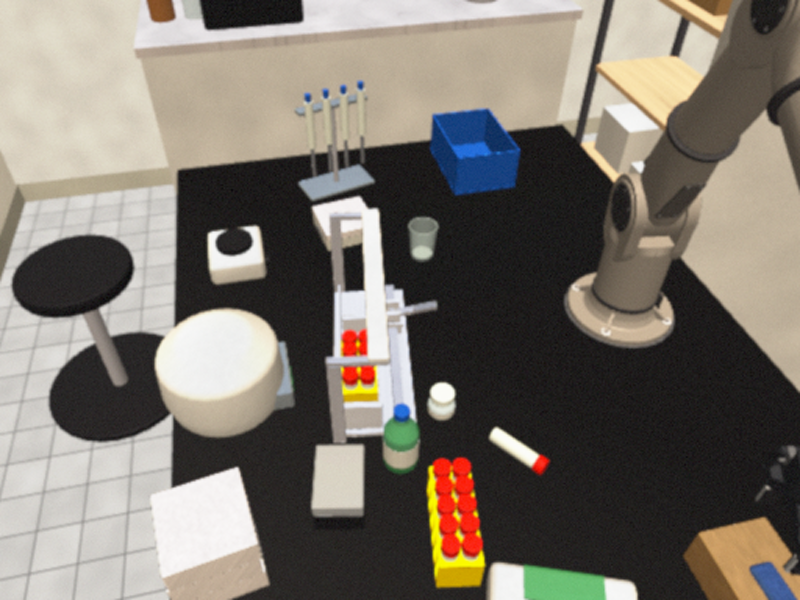

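View pics/top0.png

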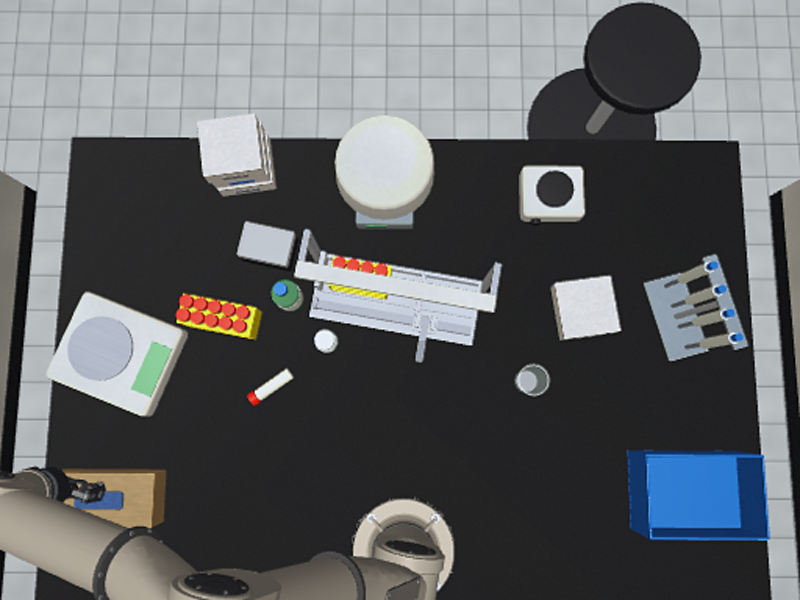

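The scene shows the holder with the lamp bar, the lever pointing at the robot, the jar by the fence end. In the top view (800x600) the bar runs from (297,270) to (496,302), the base's near corners are at (310,316) and (473,345), and the lever tip is at (420,360). Next I'll take a closer crop.

```bash
python3 - <<'E'
from h import *
f=r.grab_frame("top"); c=f["color"][142:238,186:326]
cv2.imwrite("pics/top1.png",cv2.resize(c,None,fx=5.6,fy=5.6,interpolation=cv2.INTER_CUBIC))
E
```

```text
(no output)
```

View pics/top1.png

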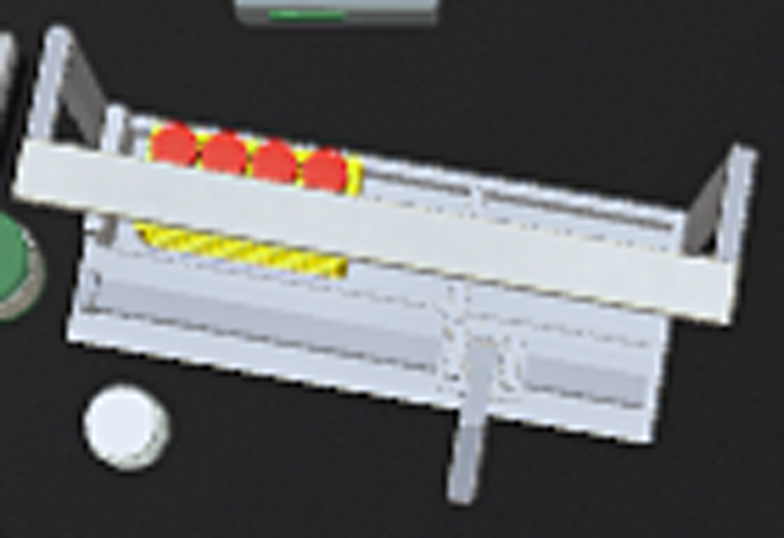

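The crop shows bar top corners (22,137), (15,195), (728,325), (741,265), base near corners (67,341), (652,441), and the lever tip centre at (460,500). I'll fit the holder pose to these.

```bash
cat >> h.py <<'E'
def hold(p,P):  # holder pts (mm) -> world
    c,s=np.cos(p[2]),np.sin(p[2]); P=np.atleast_2d(P)/1000.
    return np.c_[p[0]+c*P[:,0]-s*P[:,1],p[1]+s*P[:,0]+c*P[:,1],P[:,2]]
E
python3 - <<'E'
from h import *
from scipy.optimize import least_squares as ls
f=r.grab_frame("top")
px=np.array([(22,137),(15,195),(728,325),(741,265),(67,341),(652,441),(460,500)])/5.6+[186-.5+.09,142-.5+.09]
def res(q):
    P=[(28,203,239),(-8,203,239),(-8,-223,239),(28,-223,239),(q[3],196,12),(q[3],-216,12),(-30-98,q[4]-158,72)]
    return (proj(f,hold(q,P))-px).ravel()
s=ls(res,[.65,.1,-.2,-75,30],x_scale=[.1,.1,.1,50,50]);print(s.x,s.fun.reshape(-1,2).round(2))
o=r.get_obs();print(rot(o["orientation"]).round(3))
c,sn=np.cos(s.x[2]),np.sin(s.x[2])
for n,P in dict(grip=(-112.3,s.x[4]-158,68.7),pivot=(-30,s.x[4]-158,52),jar=(0,0,0)).items(): print(n,hold(s.x,P))
uv=np.array([126,426])/5.6+[186,142]; print("jar",onz(f,*uv,.058))
E
```

```text
[ 5.74359804e-01  3.36662176e-02 -1.72416563e-01 -6.13057031e+01
  6.89013192e+01] [[ 0.34 -0.06]
 [-0.59  0.18]
 [ 0.55 -0.32]
 [-0.06 -0.36]
 [-1.52 -0.68]
 [ 1.35  0.59]
 [-0.11  0.62]]
[[-0.     0.27   0.963]
 [-0.001  0.963 -0.27 ]
 [-1.    -0.001  0.   ]]
grip [[ 0.44843878 -0.03484481  0.0687    ]]
pivot [[ 0.52951852 -0.04896449  0.052     ]]
jar [[0.5743598  0.03366622 0.        ]]
jar [0.48181168 0.18376369 0.058     ]
```

```bash
cat >> h.py <<'E'
HP=[.57436,.03367,-.17242]
def ori(t):  # tool leaning t rad from straight down; finger axis along holder y
    c,s=np.cos(HP[2]),np.sin(HP[2]); ex=np.array([c,s,0]); ey=np.array([-s,c,0])
    x=np.sin(t)*ex-np.array([0,0,np.cos(t)]); return np.c_[x,ey,np.cross(x,ey)]
def plan(ways):
    """ways: (pos,Rmat,rows,opening) from the present pose; prints the rows"""
    o=r.get_obs(); p=np.array(o["tcp_pos"]); M=rot(o["orientation"]); out=[]
    for P,Q,n,g in ways:
        P=np.array(P); p0,M0=p,M; rv=R.from_matrix(M0.T@Q).as_rotvec()
        for k in range(1,n+1):
            pn=p0+(P-p0)*k/n; Mn=M0@R.from_rotvec(rv*k/n).as_matrix()
            d=(M.T@(pn-p)).round(4); w=(R.from_matrix(M.T@Mn).as_rotvec()/.12).round(3)
            out.append(" ".join(f"{v:g}" for v in [g,*d+0.,*w+0.])); p=p+M@d; M=M@R.from_rotvec(w*.12).as_matrix()
    while len(out)%8: out.append(f"{g:g} 0 0 0 0 0 0")
    for i in range(0,len(out),8): print("; ".join(out[i:i+8]),"\n")
E
python3 - <<'E'
from h import *
t=np.radians(25); Q=ori(t); grip=np.array([.4484,-.0348,.0687])
M=rot(r.get_obs()["orientation"])
plan([((.36,.38,.26),M,8,60),(grip-Q[:,0]*.11,Q,16,60)])
E
```

```text
60 -0.0015 -0.0264 0.0305 0 0 0; 60 -0.0015 -0.0265 0.0305 0 0 0; 60 -0.0015 -0.0264 0.0304 0 0 0; 60 -0.0015 -0.0264 0.0305 0 0 0; 60 -0.0015 -0.0265 0.0305 0 0 0; 60 -0.0015 -0.0264 0.0305 0 0 0; 60 -0.0015 -0.0265 0.0304 0 0 0; 60 -0.0016 -0.0264 0.0305 0 0 0 

60 0.0058 -0.0238 0.0094 -0.052 -0.227 0.012; 60 0.0059 -0.0238 0.0092 -0.052 -0.227 0.012; 60 0.0062 -0.0239 0.0088 -0.052 -0.227 0.012; 60 0.0064 -0.0239 0.0085 -0.051 -0.227 0.012; 60 0.0066 -0.024 0.0082 -0.052 -0.227 0.012; 60 0.0067 -0.0241 0.0078 -0.052 -0.227 0.013; 60 0.007 -0.0241 0.0075 -0.052 -0.227 0.012; 60 0.0071 -0.0242 0.0072 -0.052 -0.227 0.012 

60 0.0072 -0.0242 0.0068 -0.052 -0.227 0.012; 60 0.0074 -0.0243 0.0065 -0.052 -0.227 0.012; 60 0.0076 -0.0243 0.0061 -0.052 -0.227 0.012; 60 0.0076 -0.0244 0.0057 -0.051 -0.227 0.012; 60 0.0078 -0.0244 0.0054 -0.052 -0.227 0.012; 60 0.0079 -0.0245 0.005 -0.052 -0.227 0.012; 60 0.008 -0.0245 0.0047 -0.052 -0.227 0.012; 60 0.008 -0.0246 0.0043 -0.052 -0.227 0.013
```

>>> apply_moves:
  increments: "60 -0.0015 -0.0264 0.0305 0 0 0; 60 -0.0015 -0.0264 0.0305 0 0 0; 60 -0.0015 -0.0264 0.0305 0 0 0; 60 -0.0015 -0.0264 0.0305 0 0 0; 60 -0.0015 -0.0264 0.0305 0 0 0; 60 -0.0015 -0.0264 0.0305 0 0 0; 60 -0.0015 -0.0264 0.0305 0 0 0; 60 -0.0015 -0.0264 0.0305 0 0 0"

```text
clock: 1.0
tcp_pos: [0.361, 0.379, 0.2604]
orientation: [0.215, 1.56, -0.215]
contact_force: [0.2, 1.5, -0.6]
grip_width: 0.0601
```

>>> apply_moves:
  increments: "60 0.0058 -0.0238 0.0094 -0.052 -0.227 0.012; 60 0.0059 -0.0238 0.0092 -0.052 -0.227 0.012; 60 0.0062 -0.0239 0.0088 -0.052 -0.227 0.012; 60 0.0064 -0.0239 0.0085 -0.051 -0.227 0.012; 60 0.0066 -0.024 0.0082 -0.052 -0.227 0.012; 60 0.0067 -0.0241 0.0078 -0.052 -0.227 0.013; 60 0.007 -0.0241 0.0075 -0.052 -0.227 0.012; 60 0.0071 -0.0242 0.0072 -0.052 -0.227 0.012"

```text
clock: 1.8
tcp_pos: [0.3816, 0.1762, 0.2141]
orientation: [0.156, 1.345, -0.183]
contact_force: [-0.5, -0.1, 0.1]
grip_width: 0.0599
```

>>> apply_moves:
  increments: "60 0.0072 -0.0242 0.0068 -0.052 -0.227 0.012; 60 0.0074 -0.0243 0.0065 -0.052 -0.227 0.012; 60 0.0076 -0.0243 0.0061 -0.052 -0.227 0.012; 60 0.0076 -0.0244 0.0057 -0.051 -0.227 0.012; 60 0.0078 -0.0244 0.0054 -0.052 -0.227 0.012; 60 0.0079 -0.0245 0.005 -0.052 -0.227 0.012; 60 0.008 -0.0245 0.0047 -0.052 -0.227 0.012; 60 0.008 -0.0246 0.0043 -0.052 -0.227 0.013"

```text
clock: 2.6
tcp_pos: [0.397, 0.044, 0.1864]
orientation: [0.112, 1.204, -0.17]
contact_force: [0.1, 0.0, -0.6]
grip_width: 0.0599
```

```bash
python3 - <<'E'
from h import *
o=r.get_obs(); print(o["joints"].round(3),o["qvel"].round(2))
t=np.radians(25); Q=ori(t); grip=np.array([.4484,-.0348,.0687])
plan([(grip-Q[:,0]*.11,Q,8,60)])
E
```

```text
[-0.01  -0.023 -0.412  2.435  0.455  0.471  0.576] [ 1.67  0.07 -1.42 -0.    0.12 -0.17  0.12]
60 0.003 -0.0085 0.0014 -0.016 -0.076 0.012; 60 0.003 -0.0086 0.0014 -0.017 -0.076 0.012; 60 0.0029 -0.0086 0.0013 -0.016 -0.076 0.012; 60 0.003 -0.0085 0.0012 -0.017 -0.076 0.012; 60 0.003 -0.0086 0.0013 -0.016 -0.076 0.012; 60 0.003 -0.0086 0.0012 -0.017 -0.076 0.011; 60 0.003 -0.0086 0.0011 -0.016 -0.076 0.012; 60 0.003 -0.0085 0.0011 -0.017 -0.076 0.012
```

>>> apply_moves:
  increments: "60 0.003 -0.0085 0.0014 -0.016 -0.076 0.012; 60 0.003 -0.0086 0.0014 -0.017 -0.076 0.012; 60 0.0029 -0.0086 0.0013 -0.016 -0.076 0.012; 60 0.003 -0.0085 0.0012 -0.017 -0.076 0.012; 60 0.003 -0.0086 0.0013 -0.016 -0.076 0.012; 60 0.003 -0.0086 0.0012 -0.017 -0.076 0.011; 60 0.003 -0.0086 0.0011 -0.016 -0.076 0.012; 60 0.003 -0.0085 0.0011 -0.017 -0.076 0.012"

```text
clock: 3.4
tcp_pos: [0.4047, -0.0139, 0.1737]
orientation: [0.103, 1.163, -0.173]
contact_force: [0.2, 1.0, 0.1]
grip_width: 0.0597
```

```bash
python3 - <<'E'
from h import *
o=r.get_obs(); print(o["joints"].round(3),o["qvel"].round(2))
f=r.grab_frame("wrist"); cv2.imwrite("pics/w1.png",f["color"])
g=[.4484,-.0348,.0687]; print("expected grip px",proj(f,g), "tip/pivot", proj(f,hold(HP,[(-128,-89,72),(-30,-89,52)])))
E
```

```text
[ 1.164  0.116 -1.406  2.436  0.755  0.414  0.505] [ 0.15  0.13 -0.04 -0.    0.28 -0.09  0.01]
expected grip px [[239.12882745 193.73901639]] tip/pivot [[238.11978561 182.62610989]
 [243.4586178  238.06228721]]
```

View pics/w1.png

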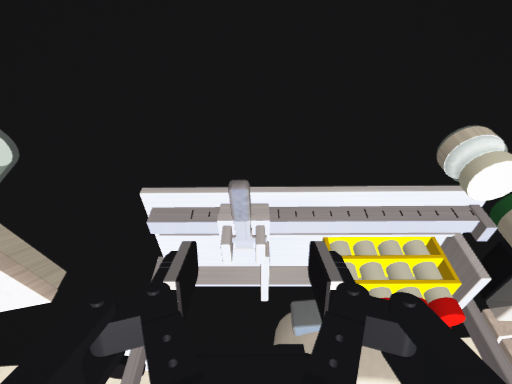

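The lever grip shows at (239,195), 1–2 px from where my fit puts it. I'll go down to it.

```bash
python3 - <<'E'
from h import *
t=np.radians(25); Q=ori(t); grip=np.array([.4484,-.0348,.0687])
plan([(grip-Q[:,0]*.05,Q,8,60),(grip+Q[:,0]*.002,Q,8,60)])
E
```

```text
60 0.0081 -0.0017 0 -0.01 -0.033 0.014; 60 0.0082 -0.0016 0 -0.009 -0.033 0.015; 60 0.0081 -0.0017 -0.0001 -0.01 -0.033 0.014; 60 0.0081 -0.0017 0 -0.01 -0.033 0.014; 60 0.0082 -0.0018 -0.0002 -0.009 -0.033 0.015; 60 0.0081 -0.0017 -0.0001 -0.01 -0.033 0.014; 60 0.0081 -0.0018 -0.0002 -0.01 -0.033 0.014; 60 0.0081 -0.0017 -0.0002 -0.009 -0.033 0.015 

60 0.0065 0 0 0 0 0; 60 0.0065 0 0 0 0 0; 60 0.0065 0 0 0 0 0; 60 0.0065 0 0 0 0 0; 60 0.0065 0 0 0 0 0; 60 0.0065 0 0 0 0 0; 60 0.0065 0 0 0 0 0; 60 0.0065 0 0 0 0 0
```

>>> apply_moves:
  increments: "60 0.0081 -0.0017 0 -0.01 -0.033 0.014; 60 0.0082 -0.0016 0 -0.009 -0.033 0.015; 60 0.0081 -0.0017 -0.0001 -0.01 -0.033 0.014; 60 0.0081 -0.0017 0 -0.01 -0.033 0.014; 60 0.0082 -0.0018 -0.0002 -0.009 -0.033 0.015; 60 0.0081 -0.0017 -0.0001 -0.01 -0.033 0.014; 60 0.0081 -0.0018 -0.0002 -0.01 -0.033 0.014; 60 0.0081 -0.0017 -0.0002 -0.009 -0.033 0.015"

```text
clock: 4.25
tcp_pos: [0.4394, -0.0255, 0.1199]
orientation: [0.092, 1.142, -0.146]
contact_force: [-0.0, 0.1, 0.1]
grip_width: 0.0599
```

```bash
python3 - <<'E'
from h import *
o=r.get_obs(); print(o["joints"].round(3),o["qvel"].round(2))
t=np.radians(25); Q=ori(t); grip=np.array([.4484,-.0348,.0687])
plan([(grip+Q[:,0]*.002,Q,8,60)])
E
```

```text
[ 1.037  0.541 -1.409  2.435  1.423  0.699 -0.033] [-0.07  0.47 -0.   -0.    0.51  0.35 -0.3 ]
60 0.0066 -0.001 -0.0015 0.009 -0.01 -0.003; 60 0.0066 -0.0009 -0.0014 0.009 -0.011 -0.003; 60 0.0066 -0.001 -0.0015 0.009 -0.01 -0.002; 60 0.0066 -0.0009 -0.0015 0.009 -0.011 -0.003; 60 0.0067 -0.001 -0.0015 0.009 -0.01 -0.003; 60 0.0066 -0.001 -0.0015 0.009 -0.01 -0.003; 60 0.0066 -0.0009 -0.0015 0.009 -0.011 -0.003; 60 0.0066 -0.001 -0.0015 0.009 -0.01 -0.003
```

```bash
cat > k.py <<'E'
from h import *
import itertools
from scipy.optimize import least_squares as ls
D=[([-1.4051306,.47772833,.02234202,1.55633447,-.01154475,1.10930036,-.08311266],[.18235289,.64938308,.24742323],[.21361844,1.56023705,-.21619619]),
([-.01,-.023,-.412,2.435,.455,.471,.576],[.397,.044,.1864],[.112,1.204,-.17]),
([1.164,.116,-1.406,2.436,.755,.414,.505],[.4047,-.0139,.1737],[.103,1.163,-.173]),
([1.037,.541,-1.409,2.435,1.423,.699,-.033],[.4394,-.0255,.1199],[.092,1.142,-.146])]
ax="zyzyzyz"
def fk(q,s,L):  # L: o1,o7,d1,a,b,c, e1,e2 (elbow offsets)
    a=[s[i]*q[i] for i in range(7)]; a[0]+=L[0]; a[6]+=L[1]
    T=R.identity(); p=np.array([0,0,L[2]])
    off={1:[0,0,0],2:[L[6],0,L[3]],3:[L[7],0,0],4:[0,0,L[4]],5:[L[8],0,0],6:[0,0,L[5]]}
    for i in range(7):
        T=T*R.from_euler(ax[i],a[i])
        if i in off: p=p+T.apply(off[i])
    return p,T.as_matrix()[:,[2,1,0]]*[1,1,-1]
def res(L,s):
    e=[]
    for q,p,o in D:
        P,M=fk(q,s,L); e+=[(P-p)*3,R.from_matrix(M.T@rot(o)).as_rotvec()]
    return np.concatenate(e).ravel()
E
python3 - <<'E'
from k import *
best=[]
for s in itertools.product([1,-1],[1],[1,-1],[1,-1],[1,-1],[1,-1],[1,-1]):
  for o1,o7 in itertools.product([0,1.57,3.14,-1.57],[0,3.14,1.57,-1.57]):
    x=ls(res,[o1,o7,.35,.35,.35,.2,0,0,0],args=(s,),max_nfev=12); best.append((x.cost,s,x.x))
best.sort(key=lambda b:b[0])
for b in best[:4]: print(b[0],b[1],b[2].round(4))
E
```

```text
0.004551520263126748 (-1, 1, -1, 1, -1, 1, -1) [-0.0875  1.4882  0.434   0.6044  0.5028  0.4905 -0.0877  0.0542 -0.0498]
0.004551520263126768 (-1, 1, -1, 1, -1, 1, -1) [-0.0875  1.4882  0.434   0.6044  0.5028  0.4905 -0.0877  0.0542 -0.0498]
0.00455152026312678 (-1, 1, -1, 1, -1, 1, -1) [-0.0875  1.4882  0.434   0.6044  0.5028  0.4905 -0.0877  0.0542 -0.0498]
0.004551520263127149 (-1, 1, -1, 1, -1, 1, -1) [-0.0875  1.4882  0.434   0.6044  0.5028  0.4905 -0.0877  0.0542 -0.0498]
```

```bash
cat >> k.py <<'E'
import json,os
S=(-1,1,-1,1,-1,1,-1)
D=[D[0]]+(json.load(open("D.json")) if os.path.exists("D.json") else [])
def log():
    o=r.get_obs(); D.append([list(map(float,o[k])) for k in("joints","tcp_pos","orientation")]); json.dump(D[1:],open("D.json","w")); return o
def fit():
    f=lambda y:res([y[0],y[1],y[2],y[3],y[4],y[5],y[6],-y[6],y[7]],S)
    y=ls(f,[-.09,1.49,.43,.6,.5,.49,0,0]); return y
E
python3 - <<'E'
from k import *
o=log(); print(o["joints"].round(3)); y=fit(); print(y.cost,y.x.round(4)); print(y.fun.reshape(-1,6).round(4))
E
```

```text
[ 1.037  0.541 -1.409  2.435  1.423  0.699 -0.033]
6.757768762584887e-18 [  0.       1.5708  37.7472   5.5575  11.9449  32.4211 -10.7473  -1.8303]
[[ 0.  0. -0. -0.  0. -0.]
 [-0. -0.  0.  0.  0. -0.]]
```

>>> apply_moves:
  increments: "60 -0.02 0 0 0 0.3 0; 60 -0.02 0 0 0 0.3 0; 60 -0.02 0 0 0 0.3 0; 60 -0.02 0 0 0 0.3 0; 60 -0.02 0 0 0 0.3 0; 60 -0.01 0 0.02 0 0.3 0; 60 0 0 0.02 0 0.3 0; 60 0 0 0.02 0 0 0"

```text
clock: 5.05
tcp_pos: [0.4638, -0.0324, 0.2255]
orientation: [0.108, 1.376, -0.146]
contact_force: [0.6, -0.4, -0.9]
grip_width: 0.0598
```

```bash
python3 - <<'E'
from k import *
o=log(); print(o["joints"].round(3), o["tcp_pos"].round(3)); y=fit(); print(y.cost,y.x.round(4)); print(y.fun.reshape(-1,6).round(4))
E
```

```text
[ 1.058  0.264 -1.279  2.131  0.463  0.804  0.913] [ 0.464 -0.032  0.226]
0.0011393916816649855 [-0.0875  1.4865  0.1917  0.5365  0.5014  0.2013  0.0114  0.0376]
[[-0.0114 -0.0032  0.0012 -0.0031 -0.0001  0.    ]
 [-0.0089 -0.0101 -0.0009  0.0047 -0.0016  0.0361]
 [ 0.0166  0.0075 -0.0003 -0.0015 -0.0015  0.0166]]
```

```bash
python3 - <<'E'
from h import *
Q=ori(np.radians(8)); grip=np.array([.4484,-.0348,.0687])
plan([(grip-Q[:,0]*.07,Q,8,60)])
E
```

```text
60 0.0102 -0.0005 -0.0051 0.007 0.055 0.008; 60 0.0102 -0.0005 -0.005 0.007 0.054 0.008; 60 0.0102 -0.0006 -0.005 0.006 0.055 0.009; 60 0.0102 -0.0005 -0.0049 0.007 0.055 0.008; 60 0.0103 -0.0006 -0.0048 0.007 0.055 0.008; 60 0.0103 -0.0006 -0.0047 0.007 0.054 0.008; 60 0.0104 -0.0006 -0.0047 0.006 0.055 0.009; 60 0.0104 -0.0006 -0.0047 0.007 0.055 0.008
```

>>> apply_moves:
  increments: "60 0.0102 -0.0005 -0.0051 0.007 0.055 0.008; 60 0.0102 -0.0005 -0.005 0.007 0.054 0.008; 60 0.0102 -0.0006 -0.005 0.006 0.055 0.009; 60 0.0102 -0.0005 -0.0049 0.007 0.055 0.008; 60 0.0103 -0.0006 -0.0048 0.007 0.055 0.008; 60 0.0103 -0.0006 -0.0047 0.007 0.054 0.008; 60 0.0104 -0.0006 -0.0047 0.006 0.055 0.009; 60 0.0104 -0.0006 -0.0047 0.007 0.055 0.008"

```text
clock: 5.85
tcp_pos: [0.4366, -0.0333, 0.136]
orientation: [0.124, 1.429, -0.141]
contact_force: [1.0, -0.4, 0.6]
grip_width: 0.0599
```

```bash
python3 - <<'E'
from k import *
o=log(); print(o["joints"].round(3), o["tcp_pos"].round(4),o["qvel"].round(2))
# model with lateral (y) offsets per link
def fk2(q,L):
    T=R.identity(); p=np.array([0,0,L[0]]); a=[S[i]*q[i] for i in range(7)]; a[6]+=np.pi/2
    off={0:[0,L[1],0],1:[0,0,0],2:[L[5],L[3],L[2]],4:[-L[5],L[6],L[4]],5:[L[8],0,0],6:[0,0,L[7]]}
    for i in range(7):
        T=T*R.from_euler(ax[i],a[i])
        if i in off: p=p+T.apply(off[i])
    return p,T.as_matrix()[:,[2,1,0]]*[1,1,-1]
f=lambda L:np.concatenate([(fk2(q,L)[0]-p) for q,p,o in D]+[np.array(L)*1e-4])
y=ls(f,[.3,0,.4,0,.4,0,0,.2,0]); print(y.x.round(3)); print(y.fun[:-9].reshape(-1,3).round(4))
for q,p,o in D: print(R.from_matrix(fk2(q,y.x)[1].T@rot(o)).as_rotvec().round(3))
E
```

```text
[ 0.88   0.391 -1.114  2.243  0.652  0.689  0.715] [ 0.4366 -0.0333  0.136 ] [-0.22  0.16  0.22  0.12  0.25 -0.14 -0.26]
[ 0.287 -0.03   0.542 -0.031  0.473  0.    -0.     0.31   0.   ]
[[-0. -0.  0.]
 [-0.  0. -0.]
 [-0.  0.  0.]
 [ 0. -0. -0.]]
[-0.  0. -0.]
[-0. -0. -0.]
[-0. -0. -0.]
[-0. -0. -0.]
```

```bash
cat >> k.py <<'E'
LK=[.287,-.03,.542,-.031,.473,0,0,.31,0]
def fk2(q,L):
    T=R.identity(); p=np.array([0,0,L[0]]); a=[S[i]*q[i] for i in range(7)]; a[6]+=np.pi/2
    off={0:[0,L[1],0],1:[0,0,0],2:[L[5],L[3],L[2]],4:[-L[5],L[6],L[4]],5:[L[8],0,0],6:[0,0,L[7]]}
    for i in range(7):
        T=T*R.from_euler(ax[i],a[i])
        if i in off: p=p+T.apply(off[i])
    return p,T.as_matrix()[:,[2,1,0]]*[1,1,-1]
lo=np.array([-2.96,-.34,-1.41,.24,-1.37,.17,-2.96]); hi=np.array([2.96,2.1,1.46,2.44,4.51,1.92,2.96])
def ik(P,M,q0):
    f=lambda q:np.r_[(fk2(q,LK)[0]-P)*5,R.from_matrix(fk2(q,LK)[1].T@M).as_rotvec(),(q-q0)*1e-3]
    y=ls(f,np.clip(q0,lo+.03,hi-.03),bounds=(lo+.02,hi-.02)); return y.x,np.abs(y.fun[:6]).max()
def gp(th,trav,L=84):  # lever grip, holder mm
    a=.2+th; return hold(HP,(-30-L*np.cos(a),trav-158,52+L*np.sin(a)))[0]
E
python3 - <<'E'
from k import *
q0=r.get_obs()["joints"]
for th in (0,.4,.8,1.2,1.5):
    for td in (0,10,20,30,40,50,60):
        q,e=ik(gp(th,69),ori(np.radians(td)),q0); print(th,td,round(e,4),q.round(2)) if e<.02 else print(th,td,"x")
for td in (30,45,60): q,e=ik(gp(1.5,160),ori(np.radians(td)),q0); print("home",td,round(e,4),q.round(2))
for td in (0,10,20,30): q,e=ik(gp(0,160),ori(np.radians(td)),q0); print("home down",td,round(e,4),q.round(2))
E
```

```text
0 0 0.0 [ 0.74  0.59 -0.98  2.17  0.74  0.76  0.66]
0 10 0.0 [ 0.7   0.5  -0.93  2.29  0.95  0.56  0.44]
0 20 0.0 [ 0.8   0.54 -1.07  2.4   1.46  0.57 -0.05]
0 30 x
0 40 x
0 50 x
0 60 x
0.4 0 0.0 [ 0.78  0.56 -1.03  2.13  0.67  0.82  0.73]
0.4 10 0.0 [ 0.76  0.46 -0.99  2.25  0.83  0.61  0.57]
0.4 20 0.0 [ 0.74  0.41 -0.97  2.36  1.21  0.47  0.17]
0.4 30 x
0.4 40 x
0.4 50 x
0.4 60 x
0.8 0 0.0 [ 0.79  0.56 -1.05  2.06  0.64  0.89  0.78]
0.8 10 0.0 [ 0.79  0.46 -1.03  2.18  0.76  0.68  0.65]
0.8 20 0.0 [ 0.74  0.38 -0.96  2.3   1.03  0.48  0.37]
0.8 30 0.0 [ 0.95  0.51 -1.25  2.41  1.62  0.63 -0.17]
0.8 40 x
0.8 50 x
0.8 60 x
1.2 0 0.0 [ 0.77  0.58 -1.04  1.98  0.63  0.94  0.81]
1.2 10 0.0 [ 0.79  0.49 -1.02  2.1   0.75  0.73  0.7 ]
1.2 20 0.0 [ 0.75  0.4  -0.96  2.23  0.97  0.52  0.46]
1.2 30 0.0 [ 0.88  0.46 -1.14  2.34  1.53  0.55 -0.07]
1.2 40 x
1.2 50 x
1.2 60 x
1.5 0 0.0 [ 0.75  0.62 -1.02  1.93  0.64  0.97  0.82]
1.5 10 0.0 [ 0.77  0.53 -1.01  2.05  0.76  0.76  0.71]
1.5 20 0.0 [ 0.73  0.44 -0.95  2.17  0.97  0.55  0.48]
1.5 30 0.0 [ 0.84  0.48 -1.09  2.29  1.5   0.55 -0.02]
1.5 40 0.0 [ 1.    0.73 -1.38  2.39  1.92  0.89 -0.3 ]
1.5 50 x
1.5 60 x
home 30 0.0 [ 0.6   0.51 -1.08  2.25  1.47  0.68 -0.16]
home 45 0.0 [ 0.69  0.75 -1.32  2.39  1.98  1.1  -0.55]
home 60 0.0784 [ 0.6   1.03 -1.39  2.42  2.19  1.57 -0.59]
home down 0 0.0 [ 0.53  0.61 -0.97  2.13  0.74  0.78  0.48]
home down 10 0.0 [ 0.48  0.53 -0.93  2.25  0.98  0.63  0.22]
home down 20 0.0 [ 0.54  0.57 -1.06  2.36  1.42  0.68 -0.22]
home down 30 0.0321 [ 0.68  0.86 -1.39  2.42  1.7   1.11 -0.43]
```

```bash
python3 - <<'E'
from k import *
Q=ori(np.radians(12)); g=gp(0,69,74)
print(g)
plan([(g+Q[:,0]*.002,Q,8,60)])
E
```

```text
[ 0.45808581 -0.03642046  0.06670153]
60 0.0092 0.0001 0.0015 0 -0.075 -0.001; 60 0.0092 0.0001 0.0014 0 -0.074 -0.001; 60 0.0092 0 0.0014 -0.001 -0.075 0; 60 0.0093 0.0001 0.0013 0 -0.074 -0.001; 60 0.0092 0.0001 0.0011 0 -0.075 -0.001; 60 0.0093 0.0001 0.0011 0 -0.075 -0.001; 60 0.0092 0 0.0011 -0.001 -0.074 0; 60 0.0093 0.0001 0.0009 0 -0.075 -0.001
```

>>> apply_moves:
  increments: "60 0.0092 0.0001 0.0015 0 -0.075 -0.001; 60 0.0092 0.0001 0.0014 0 -0.074 -0.001; 60 0.0092 0 0.0014 -0.001 -0.075 0; 60 0.0093 0.0001 0.0013 0 -0.074 -0.001; 60 0.0092 0.0001 0.0011 0 -0.075 -0.001; 60 0.0093 0.0001 0.0011 0 -0.075 -0.001; 60 0.0092 0 0.0011 -0.001 -0.074 0; 60 0.0093 0.0001 0.0009 0 -0.075 -0.001"

```text
clock: 6.65
tcp_pos: [0.4588, -0.0364, 0.0648]
orientation: [0.117, 1.357, -0.145]
contact_force: [0.0, 0.8, 0.7]
grip_width: 0.0603
```

>>> apply_moves:
  increments: "40 0 0 0 0 0 0; 30 0 0 0 0 0 0; 26 0 0 0 0 0 0; 22 0 0 0 0 0 0; 20 0 0 0 0 0 0; 18 0 0 0 0 0 0; 10 0 0 0 0 0 0; 10 0 0 0 0 0 0"
  squeeze: 25

```text
clock: 7.45
tcp_pos: [0.4589, -0.0368, 0.0658]
orientation: [0.117, 1.357, -0.146]
contact_force: [-1.5, -0.9, 2.9]
grip_width: 0.0175
```

```bash
python3 - <<'E'
from k import *
o=r.get_obs(); print(o["joints"].round(3), o["tcp_pos"].round(4),o["contact_force"].round(1),o["grip_width"]); 
T=[]
for th in np.linspace(0,1.52,25)[1:]:
    t=np.radians(12+18*th/1.52); T.append((gp(th,69,74)+ori(t)[:,0]*.002,ori(t),1,10))
plan(T)
E
```

```text
[ 0.651  0.492 -0.869  2.298  1.009  0.514  0.383] [ 0.4589 -0.0368  0.0658] [-1.5 -0.9  2.9] 0.017517104454868312
10 -0.0033 0.0002 0.0014 -0.001 -0.103 0.005; 10 -0.0041 0 0.0024 0 -0.109 0; 10 -0.0039 0 0.0026 0 -0.109 0; 10 -0.0036 0 0.0029 0 -0.109 0; 10 -0.0035 0 0.0033 0 -0.109 0; 10 -0.0032 0 0.0034 0 -0.109 0; 10 -0.0029 0 0.0037 0 -0.109 0; 10 -0.0026 0 0.0039 0 -0.109 0 

10 -0.0023 0 0.0041 0 -0.109 0; 10 -0.002 0 0.0043 0 -0.11 0; 10 -0.0017 0 0.0044 0 -0.109 0; 10 -0.0013 0 0.0045 0 -0.109 0; 10 -0.001 0 0.0046 0 -0.109 0; 10 -0.0007 0 0.0047 0 -0.109 0; 10 -0.0002 0 0.0047 0 -0.109 0; 10 0 0 0.0047 0 -0.109 0 

10 0.0005 0 0.0047 0 -0.109 0; 10 0.0008 0 0.0046 0 -0.109 0; 10 0.0011 0 0.0046 0 -0.109 0; 10 0.0015 0 0.0045 0 -0.109 0; 10 0.0018 0 0.0043 0 -0.109 0; 10 0.0022 0 0.0042 0 -0.11 0; 10 0.0024 0 0.004 0 -0.109 0; 10 0.0028 0 0.0038 0 -0.109 0
```

Gripped (17.5 mm). Now I'll swing the lever up.

>>> apply_moves:
  increments: "10 -0.0033 0.0002 0.0014 0 -0.103 0.005; 10 -0.0041 0 0.0024 0 -0.109 0; 10 -0.0039 0 0.0026 0 -0.109 0; 10 -0.0036 0 0.0029 0 -0.109 0; 10 -0.0035 0 0.0033 0 -0.109 0; 10 -0.0032 0 0.0034 0 -0.109 0; 10 -0.0029 0 0.0037 0 -0.109 0; 10 -0.0026 0 0.0039 0 -0.109 0"

```text
clock: 8.25
tcp_pos: [0.4732, -0.0392, 0.0977]
orientation: [0.108, 1.255, -0.149]
contact_force: [-5.5, 0.3, -8.0]
grip_width: 0.0176
```

>>> apply_moves:
  increments: "10 -0.0023 0 0.0041 0 -0.109 0; 10 -0.002 0 0.0043 0 -0.11 0; 10 -0.0017 0 0.0044 0 -0.109 0; 10 -0.0013 0 0.0045 0 -0.109 0; 10 -0.001 0 0.0046 0 -0.109 0; 10 -0.0007 0 0.0047 0 -0.109 0; 10 -0.0002 0 0.0047 0 -0.109 0; 10 0 0 0.0047 0 -0.109 0"

```text
clock: 9.05
tcp_pos: [0.5048, -0.0441, 0.12]
orientation: [0.099, 1.148, -0.152]
contact_force: [-6.4, -0.3, -2.4]
grip_width: 0.0172
```

```bash
python3 - <<'E'
from k import *
o=r.get_obs(); print(o["joints"].round(3), o["tcp_pos"].round(4),o["contact_force"].round(1),o["grip_width"]); 
M=rot(o["orientation"]); g=o["tcp_pos"]-M[:,0]*.002; d=g-hold(HP,(-30,-89,52))[0]; ex=ori(0)[:,2]*-1; ex=ori(np.pi/2)[:,0]
print("lever th",np.arctan2(d[2],-d@ex)-.2,"L",np.hypot(d[2],d@ex),"tilt",np.degrees(np.arccos(-M[2,0])), "y",d@ori(0)[:,1])
T=[]
for th in np.linspace(1.03,1.53,9)[1:]:
    t=np.radians(24+6*(th-1.03)/.5); T.append((gp(th,69,74)+ori(t)[:,0]*.002,ori(t),1,10))
plan(T)
E
```

```text
[ 0.621  0.361 -0.821  2.313  1.21   0.403  0.187] [ 0.5048 -0.0441  0.12  ] [-6.4 -0.3 -2.4] 0.017152477249435222
lever th 1.0142746674879635 L 0.07454230460532964 tilt 24.07311918474242 y 0.00040337206903228676
10 0.0011 -0.0004 0.0057 0.005 -0.098 -0.002; 10 0.0009 0 0.0046 0 -0.11 0; 10 0.0012 0 0.0045 0 -0.109 0; 10 0.0015 0 0.0044 0 -0.109 0; 10 0.0019 0 0.0043 0 -0.109 0; 10 0.0021 0 0.0041 0 -0.109 0; 10 0.0025 0 0.0039 0 -0.109 0; 10 0.0027 0 0.0038 0 -0.109 0
```

>>> apply_moves:
  increments: "10 0.0011 0 0.0057 0 -0.1 0; 10 0.0009 0 0.0046 0 -0.11 0; 10 0.0012 0 0.0045 0 -0.109 0; 10 0.0015 0 0.0044 0 -0.109 0; 10 0.0019 0 0.0043 0 -0.109 0; 10 0.0021 0 0.0041 0 -0.109 0; 10 0.0025 0 0.0039 0 -0.109 0; 10 0.0027 0 0.0038 0 -0.109 0"

```text
clock: 9.85
tcp_pos: [0.5455, -0.0501, 0.1259]
orientation: [0.09, 1.038, -0.154]
contact_force: [-3.5, -0.2, 8.6]
grip_width: 0.0173
```

```bash
cat >> k.py <<'E'
def lev(trav=None):
    o=r.get_obs(); M=rot(o["orientation"]); g=o["tcp_pos"]-M[:,0]*.002; ex=ori(np.pi/2)[:,0]; ey=ori(0)[:,1]
    d=g-hold(HP,(-30,0,52))[0]; h=d@ey
    print("q",o["joints"].round(2),"F",o["contact_force"].round(1),"th %.3f L %.4f travel %.4f tilt %.1f w %.4f"%(np.arctan2(d[2],-d@ex)-.2,np.hypot(d[2],d@ex),h+.158,np.degrees(np.arccos(-M[2,0])),o["grip_width"]))
E
python3 - <<'E'
from k import *
lev(); T=[]
for th in np.linspace(1.52,1.58,5)[1:]:
    t=np.radians(30); T.append((gp(th,69,75)+ori(t)[:,0]*.002,ori(t),1,10))
plan(T)
f=r.grab_frame("wrist"); cv2.imwrite("pics/w2.png",f["color"])
E
```

```text
q [ 0.57  0.39 -0.76  2.3   1.54  0.39 -0.12] F [-3.5 -0.2  8.6] th 1.565 L 0.0770 travel 0.0705 tilt 30.4 w 0.0173
10 0 -0.0015 -0.0031 0.008 0.052 -0.016; 10 0.0007 0 0.0009 0 0 0; 10 0.0008 0 0.0008 0 0 0; 10 0.0007 0 0.0009 0 0 0; 10 0 0 0 0 0 0; 10 0 0 0 0 0 0; 10 0 0 0 0 0 0; 10 0 0 0 0 0 0
```

View pics/w2.png

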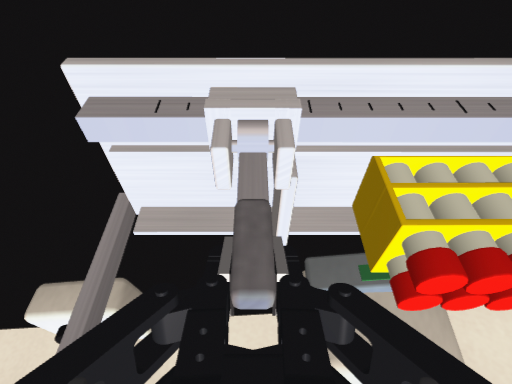

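The lever stands upright in the fingers at (253,250), with the rack clear to its right. Now I'll slide.

>>> apply_moves:
  increments: "10 0 0.004 0 0 0 0; 10 0 0.008 0 0 0 0; 10 0 0.008 0 0 0 0; 10 0 0.008 0 0 0 0; 10 0 0.008 0 0 0 0; 10 0 0.008 0 0 0 0; 10 0 0.008 0 0 0 0; 10 0 0.008 0 0 0 0"

```text
clock: 10.7
tcp_pos: [0.5559, 0.0095, 0.1259]
orientation: [0.091, 1.039, -0.155]
contact_force: [0.6, -1.8, 5.1]
grip_width: 0.0168
```

```bash
python3 -c "
from k import *
lev()"
```

```text
q [ 0.45  0.42 -0.81  2.27  1.5   0.49 -0.19] F [ 0.6 -1.8  5.1] th 1.566 L 0.0771 travel 0.1310 tilt 30.3 w 0.0168
```

>>> apply_moves:
  increments: "10 0 0.003 0 0 0 0; 10 0 0.003 0 0 0 0; 10 0 0.003 0 0 0 0; 10 0 0.003 0 0 0 0; 10 0 0.003 0 0 0 0; 10 0 0.003 0 0 0 0; 10 0 0.003 0 0 0 0; 10 0 0.003 0 0 0 0"

```text
clock: 11.5
tcp_pos: [0.5595, 0.0308, 0.1257]
orientation: [0.09, 1.039, -0.159]
contact_force: [-3.9, -6.3, 12.9]
grip_width: 0.0173
```

>>> apply_moves:
  increments: "10 0 0.001 0 0 0 0; 10 0 0.001 0 0 0 0; 10 0 0.0005 0 0 0 0; 10 0 0.0005 0 0 0 0; 10 0 0 0 0 0 0; 10 0 0 0 0 0 0; 10 0 0 0 0 0 0; 10 0 0 0 0 0 0"

```text
clock: 12.3
tcp_pos: [0.56, 0.0339, 0.1258]
orientation: [0.09, 1.039, -0.158]
contact_force: [-3.3, -5.3, 11.7]
grip_width: 0.0171
```

```bash
python3 -c "
from k import *
lev()"
```

```text
q [ 0.41  0.43 -0.82  2.26  1.48  0.54 -0.22] F [-3.3 -5.3 11.7] th 1.565 L 0.0770 travel 0.1558 tilt 30.3 w 0.0171
```

>>> apply_moves:
  increments: "10 0 0.001 0 0 0 0; 10 0 0.001 0 0 0 0; 10 0 0.001 0 0 0 0; 10 0 0.0005 0 0 0 0; 10 0 0 0 0 0 0; 10 0 0 0 0 0 0; 10 0 0 0 0 0 0; 10 0 0 0 0 0 0"

```text
clock: 13.1
tcp_pos: [0.5606, 0.0375, 0.1258]
orientation: [0.09, 1.039, -0.158]
contact_force: [-3.0, -5.3, 12.0]
grip_width: 0.017
```

```bash
python3 -c "
from k import *
lev()"
```

```text
q [ 0.4   0.44 -0.82  2.25  1.48  0.55 -0.22] F [-3.  -5.3 12. ] th 1.565 L 0.0769 travel 0.1594 tilt 30.3 w 0.0170
```

>>> apply_moves:
  increments: "10 0 0.001 0 0 0 0; 10 0 0.0005 0 0 0 0; 10 0 0.0005 0 0 0 0; 10 0 0.0005 0 0 0 0; 10 0 0 0 0 0 0; 10 0 0 0 0 0 0; 10 0 0 0 0 0 0; 10 0 0 0 0 0 0"

```text
clock: 13.9
tcp_pos: [0.5609, 0.0382, 0.1257]
orientation: [0.089, 1.039, -0.162]
contact_force: [-4.2, -7.6, 13.2]
grip_width: 0.0171
```

```bash
python3 -c "
from k import *
lev()
f=r.grab_frame('wrist'); cv2.imwrite('pics/w3.png',f['color'])
f=r.grab_frame('top'); cv2.imwrite('pics/t3.png',cv2.resize(f['color'][142:238,186:326],None,fx=5.6,fy=5.6,interpolation=2))
"
```

```text
q [ 0.39  0.44 -0.82  2.25  1.48  0.55 -0.22] F [-4.2 -7.6 13.2] th 1.567 L 0.0769 travel 0.1602 tilt 30.3 w 0.0171
```

View pics/w3.png

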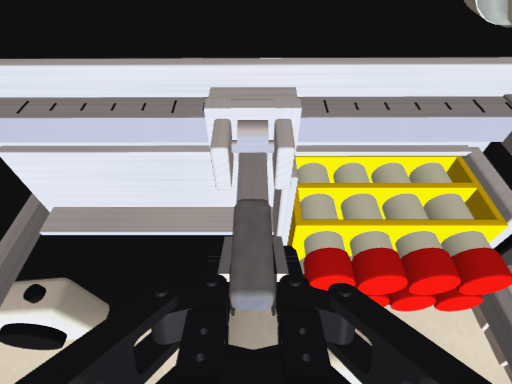

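The rack touches the jaw at (293,200) and its far end is at the fence. The stop gave only 0.7 mm for 2.5 mm commanded, so I'll press once more to confirm it's home.

>>> apply_moves:
  increments: "10 0 0.001 0 0 0 0; 10 0 0.001 0 0 0 0; 10 0 0.001 0 0 0 0; 10 0 0.001 0 0 0 0; 10 0 0.001 0 0 0 0; 10 0 0 0 0 0 0; 10 0 0 0 0 0 0; 10 0 0 0 0 0 0"

```text
clock: 14.8
tcp_pos: [0.5618, 0.0383, 0.1255]
orientation: [0.087, 1.038, -0.172]
contact_force: [-5.5, -17.4, 16.8]
grip_width: 0.0171
```

```bash
python3 - <<'E'
from k import *
lev()
o=r.get_obs(); M=rot(o["orientation"]); y0=(o["tcp_pos"]-hold(HP,(-30,0,52))[0])@ori(0)[:,1]*1000+158
T=[]
N=24
for th in np.linspace(1.56,-.03,N+1)[1:]:
    t=np.radians(12+18*max(th,0)/1.56); T.append((gp(th,y0,77-2*(1.56-th)/1.6)+ori(t)[:,0]*.002,ori(t),1,10))
plan(T)
E
```

```text
q [ 0.39  0.44 -0.82  2.25  1.48  0.57 -0.23] F [ -5.5 -17.4  16.8] th 1.578 L 0.0769 travel 0.1604 tilt 30.4 w 0.0171
10 -0.0042 -0.0001 -0.005 -0.045 0.169 0.112; 10 -0.0028 0 -0.0043 0 0.111 0; 10 -0.0024 0 -0.0044 0 0.111 0; 10 -0.0021 0 -0.0047 0 0.111 0; 10 -0.0017 0 -0.0048 0 0.112 0; 10 -0.0014 0 -0.0049 0 0.111 0; 10 -0.0009 0 -0.005 0 0.111 0; 10 -0.0005 0 -0.0051 0 0.111 0 

10 -0.0002 0 -0.0051 0 0.111 0; 10 0.0003 0 -0.005 0 0.112 0; 10 0.0007 0 -0.0051 0 0.111 0; 10 0.001 0 -0.0049 0 0.111 0; 10 0.0015 0 -0.0049 0 0.111 0; 10 0.0018 0 -0.0047 0 0.111 0; 10 0.0022 0 -0.0045 0 0.111 0; 10 0.0025 0 -0.0044 0 0.112 0 

10 0.0029 0 -0.0041 0 0.111 0; 10 0.0032 0 -0.0039 0 0.111 0; 10 0.0035 0 -0.0036 0 0.111 0; 10 0.0037 0 -0.0033 0 0.111 0; 10 0.004 0 -0.003 0 0.112 0; 10 0.0042 0 -0.0027 0 0.111 0; 10 0.0044 0 -0.0024 0 0.111 0; 10 0.0046 0 -0.0019 0 0.061 0
```

Home is confirmed: blocked at travel 0.160 while the push rose to 17 N. Next I'll swing the lever down with a light preload still on.

>>> apply_moves:
  increments: "10 -0.0035 -0.001 -0.0045 0 0.11 0; 10 -0.0028 0 -0.0043 0 0.111 0; 10 -0.0024 0 -0.0044 0 0.111 0; 10 -0.0021 0 -0.0047 0 0.111 0; 10 -0.0017 0 -0.0048 0 0.112 0; 10 -0.0014 0 -0.0049 0 0.111 0; 10 -0.0009 0 -0.005 0 0.111 0; 10 -0.0005 0 -0.0051 0 0.111 0"
  squeeze: 35

```text
clock: 15.6
tcp_pos: [0.5217, 0.0454, 0.1209]
orientation: [0.098, 1.146, -0.165]
contact_force: [8.5, -16.8, 0.7]
grip_width: 0.0165
```

>>> apply_moves:
  increments: "10 -0.0002 0 -0.0051 0 0.111 0; 10 0.0003 0 -0.005 0 0.112 0; 10 0.0007 0 -0.0051 0 0.111 0; 10 0.001 0 -0.0049 0 0.111 0; 10 0.0015 0 -0.0049 0 0.111 0; 10 0.0018 0 -0.0047 0 0.111 0; 10 0.0022 0 -0.0045 0 0.111 0; 10 0.0025 0 -0.0044 0 0.112 0"

```text
clock: 16.4
tcp_pos: [0.4898, 0.0511, 0.0983]
orientation: [0.104, 1.251, -0.162]
contact_force: [-3.7, -18.4, 20.8]
grip_width: 0.0169
```

```bash
python3 - <<'E'
from k import *
lev()
o=r.get_obs(); M=rot(o["orientation"]); d=o["tcp_pos"]-M[:,0]*.002-hold(HP,(-30,0,52))[0]; y0=d@ori(0)[:,1]*1000+158
th0=np.arctan2(d[2],-d@ori(np.pi/2)[:,0])-.2; l0=np.hypot(d[2],d@ori(np.pi/2)[:,0])*1000; t0=np.arccos(-M[2,0]); T=[]
for k in range(1,9):
    th=th0+(-.05-th0)*k/8; t=t0+(np.radians(12)-t0)*k/8; T.append((gp(th,y0,l0)+ori(t)[:,0]*.002,ori(t),1,10))
plan(T)
E
```

```text
q [ 0.45  0.45 -0.91  2.27  1.12  0.59  0.07] F [ -3.7 -18.4  20.8] th 0.503 L 0.0746 travel 0.1607 tilt 18.2 w 0.0169
10 0.0028 0 -0.0043 -0.034 0.11 0.095; 10 0.0032 0 -0.0041 0 0.112 0; 10 0.0036 0 -0.0038 0 0.112 0; 10 0.0038 0 -0.0035 0 0.112 0; 10 0.0041 0 -0.0032 0 0.112 0; 10 0.0043 0 -0.0028 0 0.112 0; 10 0.0045 0 -0.0024 0 0.111 0; 10 0.0048 0 -0.0021 0 0.112 0
```

>>> apply_moves:
  increments: "10 0.0028 0 -0.0043 0 0.11 0; 10 0.0032 0 -0.0041 0 0.112 0; 10 0.0036 0 -0.0038 0 0.112 0; 10 0.0038 0 -0.0035 0 0.112 0; 10 0.0041 0 -0.0032 0 0.112 0; 10 0.0043 0 -0.0028 0 0.112 0; 10 0.0045 0 -0.0024 0 0.111 0; 10 0.0048 0 -0.0021 0 0.112 0"

```text
clock: 17.2
tcp_pos: [0.4728, 0.0543, 0.0621]
orientation: [0.112, 1.357, -0.158]
contact_force: [-23.7, -23.9, 78.1]
grip_width: 0.0166
```

```bash
python3 -c "
from k import *
lev()"
```

```text
q [ 0.44  0.54 -0.9   2.26  1.07  0.62  0.12] F [-23.7 -23.9  78.1] th -0.039 L 0.0750 travel 0.1609 tilt 12.1 w 0.0166
```

The lever is hard on its down stop (78 N). I'll ease the load off before opening.

>>> apply_moves:
  increments: "10 -0.001 -0.001 0 0 0 0; 10 -0.001 -0.001 0 0 0 0; 10 -0.001 -0.001 0 0 0 0; 10 0 -0.001 0 0 0 0; 10 0 0 0 0 0 0; 10 0 0 0 0 0 0; 10 0 0 0 0 0 0; 10 0 0 0 0 0 0"

```text
clock: 18.0
tcp_pos: [0.4731, 0.0538, 0.0637]
orientation: [0.118, 1.358, -0.149]
contact_force: [10.6, -9.7, -2.1]
grip_width: 0.0165
```

```bash
python3 -c "
from k import *
lev()"
```

```text
q [ 0.45  0.54 -0.91  2.26  1.06  0.61  0.14] F [10.6 -9.7 -2.1] th -0.017 L 0.0749 travel 0.1604 tilt 12.0 w 0.0165
```

>>> apply_moves:
  increments: "25 0 0 0 0 0 0; 35 0 0 0 0 0 0; 45 0 0 0 0 0 0; 45 0 0 0 0 0 0; 45 -0.003 0 0 0 0 0; 45 -0.005 0 0 0 0 0; 45 -0.01 0 0 0 0 0; 45 -0.015 0 0 0 0 0"

```text
clock: 18.8
tcp_pos: [0.4611, 0.0577, 0.0943]
orientation: [0.118, 1.366, -0.144]
contact_force: [0.1, -0.1, 0.5]
grip_width: 0.0451
```

>>> apply_moves:
  increments: "45 -0.02 0 0 0 0 0; 45 -0.02 0 0 0 0 0; 45 -0.02 0 0 0 0 0; 45 -0.02 0 0 0 0 0; 45 0 0 0 0 0 0; 45 0 0 0 0 0 0; 45 0 0 0 0 0 0; 45 0 0 0 0 0 0"

```text
clock: 19.6
tcp_pos: [0.4454, 0.0602, 0.1717]
orientation: [0.118, 1.367, -0.144]
contact_force: [-0.4, -0.4, -0.9]
grip_width: 0.0454
```

```bash
python3 - <<'E'
from k import *
o=r.get_obs(); print(o["joints"].round(2),o["contact_force"].round(1),o["tcp_pos"].round(3))
f=r.grab_frame('wrist'); w=f['color']; print(proj(f,hold(HP,[(-128,2,72),(-110,2,69),(-30,2,52)])).round(1))
cv2.imwrite('pics/w4.png',w)
f=r.grab_frame('scene'); cv2.imwrite('pics/s4.png',cv2.resize(f['color'][110:310,180:320],None,fx=4,fy=4,interpolation=2)[:600])
E
```

```text
[ 0.73  0.33 -1.19  2.22  0.65  0.73  0.49] [-0.4 -0.4 -0.9] [0.445 0.06  0.172]
[[249.3 179.7]
 [249.5 196.8]
 [250.  254.1]]
```

View pics/w4.png

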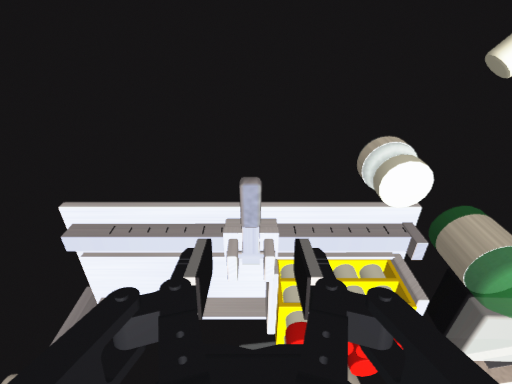

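View pics/s4.png

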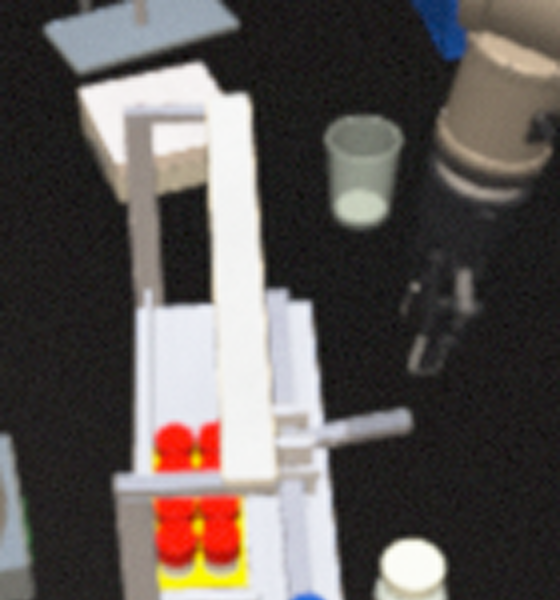

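The wrist view shows the lever tip at (250,179). I predicted (249.3,179.7) for fully down at travel 0.160. The rack sits between the jaw (273,290) and the fence (405,280), upright. The scene view shows the gripper clear and the other things in place.

```bash
python3 -c "
from bench import r
print(r.hand_in())"
```

```text
the job is handed in; nothing more can be done
None
```

The job is done and handed in at about 20 s of the 50 s allowed. I swung the lever fully up, slid the stop until the rack was home, swung the lever fully down, let go and backed off.

- **Rack home:** the stop stalled at a measured travel of 0.160 m while my push rose to 17 N. In the last pictures the rack stands upright between the jaw and the fence.
- **Lever down:** its tip showed within 1 px of where it should be when fully down at that travel. The tool force was about 1 N after I withdrew, so the robot is touching nothing.
- **Higher force:** pressing the lever onto its down stop briefly read 78 N at the wrist. That is under the 120 N limit, and I eased it off before opening the gripper.
- **Lever angle reading:** at the top I measured 1.57 rad against the stated 1.5. I put this down to fit error and slip in the grip, since the stop then ran freely.
- **Other objects:** I saw none of them moved in the pictures, but I did not measure their positions. The last scene picture was a crop around the holder, so the spare rack, the tipbox and most of the lying tube were not in it.

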